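Close a row of wear blocks up to the end stop and lock it with the magnetic base

TASK

With the fingertips, push the small magnetic base steadily along the rail from behind, so that it drives the four bronze wear blocks ahead of it as one closed row until the first block is fully home against the end stop and no gap is left in the row. Then press the red button on top of the magnetic base all the way in, to lock the row for checking. Lift nothing, keep the fingers off the blocks' finished faces, and leave the other tools on the plate where they are.

Things in the scene. Friction and masses are not known exactly. Their poses are not given: they have to be found in the camera images.
- rail: Fixed rail on the black granite plate: bright steel bed 360 long x 70 wide x 16 high; a dark blued guide strip along each side, 10 above the bed, leaves a channel 36 wide; a dark blued end stop stands 30 above the bed at its +x end, the -x end is open. Origin: centre of the bed's underside, on the plate's top (z = 76). x axis along the rail, towards the end stop; z up.
- stop_face (a point): On the rail: the foot of the end stop's inner face, on the middle line of the channel, at the height of the bed's top (155 from the rail's origin in x, 16 up). Same axes as the rail. The first block is home when its front touches the plane x = 0 here.
- block_1: Bronze wear block with five dark graphite plugs in its top, 30 long (x, along the rail) x 34 wide (y) x 20 high, about 0.15 kg, loose, standing in the channel: the first of the row, nearest the end stop. Origin: centre of its underside. Starts 60 to 130 short of the stop. Home: 15 before stop_face.
- block_2: Second bronze wear block, the same, touching block_1 from behind (-x side). Home: 45 before stop_face.
- block_3: Third bronze wear block, the same, touching block_2 from behind. Home: 75 before stop_face.
- block_4: Fourth bronze wear block, the same, touching block_3 from behind. Home: 105 before stop_face.
- mag_base: Small chromed magnetic base, last of the row, touching block_4 from behind: 40 long (x, along the rail) x 34 wide x 38 high, about 0.26 kg, loose in the channel, magnet off, sliding freely. Origin: centre of its underside; x axis towards the end stop. Home: 140 before stop_face. Push on its rear (-x) face, clear of the guides from 10 to 38 above the bed.
- base_back (a point): On the magnetic base: middle of the rear face in width, 26 above the bed (20 behind the base's origin). Home: 160 before stop_face. Pushing the whole row takes about 3 to 10 N.
- button_top (a point): Centre of the top of the round red button (18 across) in the middle of the magnetic base's top; 47 above the bed when out, 42 when in. It stands in a flat dark collar 25 across and 2 high.
- mag_button (a joint): How far the red button is pushed in, m: 0 = out (start), 0.005 = fully in. Pushed straight down; it needs about 4 N throughout, has no return spring and stays where it is left.
- v_block: Bystander: hardened steel V-block 62 x 50 x 40 high, loose on the plate beyond the rail. Origin: centre of its underside.
- block_123: Bystander: steel setup block 76 x 51 x 25 high with eight holes, loose on the plate beyond the rail. Origin: centre of its underside.
- parallel_1: Bystander: blued steel parallel 150 long (x) x 10 x 20 high, loose on the plate on the robot's side of the rail, the one nearer the rail. Origin: centre of its underside.
- parallel_2: Bystander: second blued steel parallel, the same, farther from the rail. Origin: centre of its underside.
- dial_indicator: Bystander: dial indicator lying on its back, 58 across x 22 high, its stem to +x, a brass cap to -x. Origin: centre of its underside.
- micrometer: Bystander: outside micrometer lying flat, 150 long, 17 high. Origin: under the middle of its bow.
- cylinder_square: Bystander: polished steel cylinder 60 across x 100 high, standing upright towards the right (-y) side of the plate. Origin: centre of its underside. (Beyond it, out of the way at the plate's far right corner, stands a fixed chrome height gauge 371 high, near x = 0.8, y = -0.39.)

How it is judged:
By the outcome, as a careful person would: the job done as asked, in the order asked, and still so for the second after the job is handed in, with the robot touching nothing.
It also fails if it takes over 48 s, if anything falls off the work surface, if the arm or the gripper's body presses on something with over 40 N, if the wrist force passes 120 N, or if a joint passes its speed limit or range.

ROBOT

A 7-joint arm with a two-finger parallel gripper is mounted at the origin on the work surface. World frame = base frame: x ahead of the robot, y to its left, z up, the work surface at z = 0. Lengths are in m, angles in rad, forces in N, time in s.
With the tool pointing down it reaches from about 0.35 to 0.9 m from the base axis. Payload 8.1 kg.
Tool frame: the origin (TCP) lies on the centre line of the jaws, within the pads' length; the fingertips stand 25 mm ahead of it and the grasp point (between the pads) lies 6 mm ahead of it; z points along the fingers, y is the line along which they close (so a half turn about z gives the same grasp; the last joint's range is limited). The gripper opens to 92 mm and grips with 3 to 60 N. Pads are 19 mm wide; open, the fingers measure 130 mm over their backs; the gripper's body (75 mm by 190 mm) begins 47 mm behind the grasp point.
Start: joints at [-1.36, 0.434, 0.025, 1.573, -0.012, 1.134, -0.075], TCP at [0.193, 0.594, 0.252] pointing down, gripper open.
Joint ranges: [-2.62, 2.62], [-0.44, 2.09], [-1.27, 1.32], [0.08, 2.57], [-1.32, 4.46], [0.12, 2], [-2.74, 2.74]. Speed limits (rad/s): [2.22, 2.22, 3.01, 3.01, 3.14, 3.14, 3.14].

INTERFACE

Orientations are given as a 3x3 rotation matrix whose columns are the frame's x, y, z axes.
In Python, from workcell import env gives the robot as it stands. The module is installed in compiled form; this text tells all that it offers.
- The arm moves only by the shell command python3 -m jog 'ROWS' [FORCE]. ROWS is a JSON object of lists of equal length, an entry for each row: "travel": the shift along the tool's x, y, z normalised to -1 to 1, where 1 is 400 mm, a list of three; "twist": the turn, a rotation vector about the tool's x, y, z normalised to -1 to 1, where 1 is 60 degrees, a list of three; "grip": the gripper command: -1 is shut, 1 is fully open, values between are in proportion. In form: {"travel": [[tx, ty, tz], ...], "twist": [[rx, ry, rz], ...], "grip": [grip, ...]}. A call has exactly 10 rows; each row is the pose to reach, as a shift and turn from the pose commanded when the call began, along the tool's axes at that moment; what a row does not reach only later rows make up. A row lasts 1/12 s, in which the tool goes at most 41.7 mm and 7.16 degrees, less where a joint would pass 70% of its speed; a pose out of reach is approached as far as the arm can. A call with a number of a shift or a turn outside -1 to 1 is refused whole. A call with a gripper value outside its range is refused whole. The fingers move at their own pace and stop on an object; FORCE is the grip in N (left out, the last holds). Time passes only in rows, so rows that repeat a pose let the fingers close, or fill a call up. It gives the time, the measured TCP pose, the force, the opening and the grip force at its end, in the units of the state.
- env.observe(): the state, without advancing time (a new reading comes with each control period).
- env.read_camera(name): name is "scene" or "side" or "wrist"; returns a dict with "frame" (400x640x3 uint8, red, green, blue), "intrinsics" (3x3 intrinsics, pixels), "rvec" (rotation vector, rad) and "tvec" (3), from world to camera coordinates, as OpenCV has them; the wrist camera has in their place "T_tool_cam" (4x4, takes a point from camera to tool coordinates, whose origin is the TCP and whose axes are the flange's). Camera axes: x right, y down, z forward; pixel columns grow to the right and rows downward; lengths in m; the calibration is good to about 2 mm. A picture is of the moment at which its call begins: read the wrist's pose just before it. There is no depth.
- env.hand_in(): hands the job in; it is judged then, once.
The state is a dict: "t": time; "qpos": joint angles; "qvel": joint speeds; "joint_efforts": joint torques, N m; "tool_pos": TCP position; "eef_rot": TCP orientation; "force": force on the tool from outside, world axes, zero at the start; "wrist_torque": the same for the moment, N m; "finger_gap": finger opening in m; "grasp_force": force on a finger pad.
Only numpy, scipy, OpenCV 4.12 (cv2) and the standard library are available. Lean on these libraries where they do the work, as an engineer would, in place of code of your own. Each camera call takes 0.05 s, during which the arm holds its last target. There are 200 camera calls.

## Working session

There is one attempt and no reset: what is moved stays moved. The work goes in short steps, Python scripts to look and compute and a shell command to move; the robot and the scene stay as the last step left them, time stands still between calls to the robot, and variables do not carry over. Pictures are saved under pics/ and viewed, at most 10 in all, crops included, and the job is handed in when it is done.

```bash
mkdir -p pics; cat > h.py <<'E'
import numpy as np, cv2
from workcell import env
def cam(name):
    s=env.observe(); c=env.read_camera(name); K=np.array(c["intrinsics"])
    if name=="wrist":
        T=np.eye(4); T[:3,:3]=s["eef_rot"]; T[:3,3]=s["tool_pos"]; T=T@np.array(c["T_tool_cam"])
    else:
        R=cv2.Rodrigues(np.array(c["rvec"]))[0]; T=np.eye(4); T[:3,:3]=R.T; T[:3,3]=-R.T@np.array(c["tvec"]).ravel()
    return c["frame"],K,T
def ray(K,T,u,v):
    d=T[:3,:3]@np.linalg.solve(K,[u,v,1.]); return T[:3,3],d/np.linalg.norm(d)
def onz(K,T,u,v,z):
    o,d=ray(K,T,u,v); return o+d*(z-o[2])/d[2]
def meet(rs):
    A=sum(np.eye(3)-np.outer(d,d) for o,d in rs); b=sum((np.eye(3)-np.outer(d,d))@o for o,d in rs)
    return np.linalg.solve(A,b)
E
python3 - <<'E'
from h import *
s=env.observe(); print(s["t"],s["tool_pos"],np.round(s["eef_rot"],3),s["force"],s["finger_gap"])
for n in ["scene","side"]:
    f,K,T=cam(n); cv2.imwrite(f"pics/{n}0.png",f[:,:,::-1]); print(n,T[:3,3].round(3),T[:3,2].round(2))
    h=cv2.cvtColor(f,cv2.COLOR_RGB2HSV); m=(((h[...,0]<8)|(h[...,0]>172))&(h[...,1]>150)&(h[...,2]>80)).astype(np.uint8)
    k,_,st,c=cv2.connectedComponentsWithStats(m)
    for i in range(1,k):
        if st[i,4]>8: print(st[i],c[i])
E
```

```text
0.0 [0.19281242 0.59400532 0.25094155] [[-0.951  0.309 -0.   ]
 [ 0.309  0.951 -0.002]
 [-0.    -0.002 -1.   ]] [-0.27034236  0.00875691  0.65177584] 0.09150507013349561
scene [ 1.07  -0.442  1.01 ] [-0.45  0.38 -0.81]
[   0    0   74  154 5085] [24.77954769 88.35299902]
[281 203   8   6  38] [284.65789474 205.47368421]
[522 209  21  17 210] [532.18571429 216.77619048]
side [ 0.237 -0.777  0.763] [ 0.32  0.73 -0.6 ]
[364 134  17  25 227] [373.48017621 145.4185022 ]
[315 236   7   6  31] [318.25806452 238.64516129]
```

View pics/scene0.png

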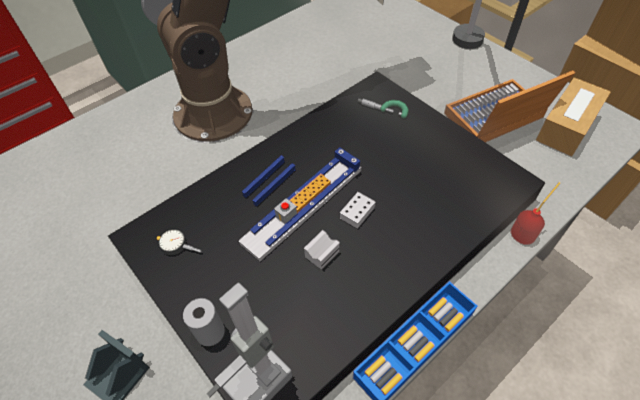

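View pics/side0.png

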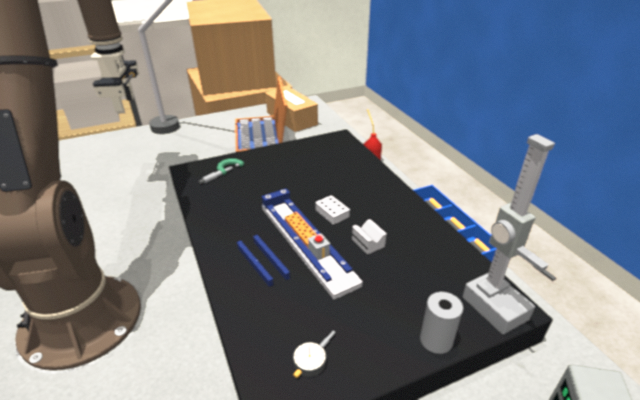

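The scene view shows the button at (285,205), with the rail running from its open end at (255,245) to the stop at (348,158). In the side view the button is at (318,239), the open end at (345,285) and the stop at (275,197). The parallels lie on the robot's side.

```bash
python3 - <<'E'
from h import *
B={"scene":(284.66,205.47),"side":(318.26,238.65)}; R=[]
for n,roi in [("scene",(270,150,365,240)),("side",(255,185,345,265))]:
    f,K,T=cam(n); R.append(ray(K,T,*B[n]))
    h=cv2.cvtColor(f,cv2.COLOR_RGB2HSV); m=np.zeros(f.shape[:2],bool); x0,y0,x1,y1=roi
    m[y0:y1,x0:x1]=True
    o=m&(h[...,0]>9)&(h[...,0]<26)&(h[...,1]>110)&(h[...,2]>110)
    v,u=np.nonzero(o); P=np.array([onz(K,T,a,b,.112) for a,b in zip(u,v)])[:,:2].astype(np.float32)
    (c,sz,a)=cv2.minAreaRect(P); ev=cv2.fitLine(P,cv2.DIST_L2,0,.01,.01).ravel()
    print(n,"orange",len(u),np.array(c).round(4),np.array(sz).round(4),a,"dir deg",np.degrees(np.arctan2(ev[1],ev[0])))
    # blue end stop: top z=.122
    b=m&(h[...,0]>105)&(h[...,0]<130)&(h[...,1]>120)
    v,u=np.nonzero(b); print(" blue",len(u),u.min(),u.max(),v.min(),v.max())
p=meet(R); print("button",p.round(4),[np.linalg.norm(np.cross(p-o,d)).round(4) for o,d in R])
E
```

```text
scene orange 546 [ 0.5168 -0.0489] [0.0369 0.1653] 6.428487300872803 dir deg -82.22466
 blue 1332 270 359 150 239
side orange 439 [ 0.5126 -0.0565] [0.0375 0.1708] 6.348208427429199 dir deg -86.87996
 blue 1000 255 343 190 264
button [ 0.5208 -0.107   0.1337] [np.float64(0.0006), np.float64(0.0006)]
```

The button triangulates to (0.521,-0.107,0.134), against 0.139 in the text, which is consistent because the mask centroid includes the button's side. The rail's +x points roughly along world +y, at about 96°. I'll move to a view above the base, with tool x along the rail.

```bash
python3 -m jog '{"travel":[[-0.75,-0.68,-0.2],[-0.75,-0.68,-0.2],[-0.75,-0.68,-0.2],[-0.75,-0.68,-0.2],[-0.75,-0.68,-0.2],[-0.75,-0.68,-0.2],[-0.75,-0.68,-0.2],[-0.75,-0.68,-0.2],[-0.75,-0.68,-0.2],[-0.75,-0.68,-0.2]],"twist":[[0,0,1],[0,0,1],[0,0,1],[0,0,1],[0,0,1],[0,0,1],[0,0,1],[0,0,1],[0,0,1],[0,0,1]],"grip":[-1,-1,-1,-1,-1,-1,-1,-1,-1,-1]}' 10; python3 -c "
from h import *
s=env.observe();R=np.array(s['eef_rot']);print(R.round(3));print(R.T@(np.array([.52,-.10,.36])-s['tool_pos'])/.4)"
```

```text
t: 1.03
tool_pos: [0.3951, 0.2406, 0.3324]
eef_rot: [[-0.204, 0.979, 0.0], [0.979, 0.204, 0.0], [0.0, 0.0, -1.0]]
force: [0.8, 0.2, 0.5]
finger_gap: 0.0298
grasp_force: 0.0
[[-0.204  0.979  0.   ]
 [ 0.979  0.204  0.   ]
 [ 0.     0.    -1.   ]]
[-0.89729872  0.132113   -0.06933542]
```

```bash
python3 -m jog '{"travel":[[-0.9,0.13,-0.07],[-0.9,0.13,-0.07],[-0.9,0.13,-0.07],[-0.9,0.13,-0.07],[-0.9,0.13,-0.07],[-0.9,0.13,-0.07],[-0.9,0.13,-0.07],[-0.9,0.13,-0.07],[-0.9,0.13,-0.07],[-0.9,0.13,-0.07]],"twist":[[0,0,0.1],[0,0,0.1],[0,0,0.1],[0,0,0.1],[0,0,0.1],[0,0,0.1],[0,0,0.1],[0,0,0.1],[0,0,0.1],[0,0,0.1]],"grip":[-1,-1,-1,-1,-1,-1,-1,-1,-1,-1]}'; python3 -c "
from h import *
f,K,T=cam('wrist'); cv2.imwrite('pics/w1.png',f[:,:,::-1]); np.savez('w1.npz',f=f,K=K,T=T); print(T.round(3))"
```

```text
t: 1.87
tool_pos: [0.5208, -0.1054, 0.3605]
eef_rot: [[-0.096, 0.995, 0.002], [0.995, 0.096, -0.004], [-0.004, 0.001, -1.0]]
force: [-1.6, -0.4, 0.5]
finger_gap: 0.0002
grasp_force: 0.0
[[ 0.995  0.091  0.03   0.513]
 [ 0.096 -0.949 -0.302 -0.024]
 [ 0.001  0.303 -0.953  0.493]
 [ 0.     0.     0.     1.   ]]
```

View pics/w1.png

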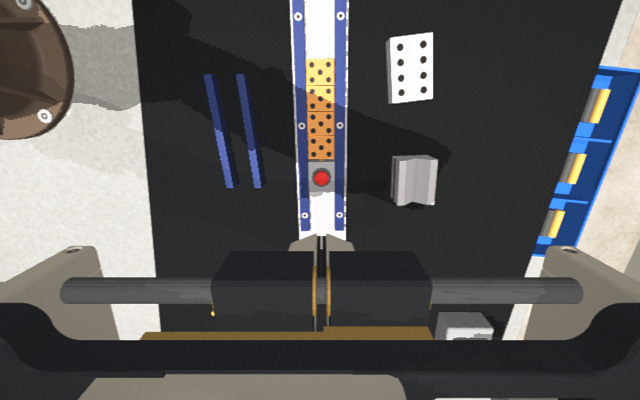

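The wrist view shows the rail nearly vertical in the image, at u≈295–347. The red button is at (321,177), the base at v≈160–193, and the blocks run from v≈58 to 160. The end stop is just out of view at the top, and the fingers are shut at u≈321.

```bash
python3 - <<'E'
from h import *
w=np.load('w1.npz'); f,K,T=w['f'],w['K'],w['T']; h=cv2.cvtColor(f,cv2.COLOR_RGB2HSV)
roi=np.zeros(f.shape[:2],bool); roi[0:245,285:360]=1
red=roi&((h[...,0]<6)|(h[...,0]>172))&(h[...,1]>170); v,u=np.nonzero(red); bu,bv=u.mean(),v.mean(); print("red",bu,bv,u.min(),u.max(),v.min(),v.max())
R=[ray(K,T,bu,bv)]
for n,p in {"scene":(284.66,205.47),"side":(318.26,238.65)}.items():
    _,k,t=cam(n); R.append(ray(k,t,*p))
for s in ([0,1],[0,2],[0,1,2]): print("button",meet([R[i] for i in s]).round(4))
b=onz(K,T,bu,bv,.139); print("button@.139",b.round(4))
# blue strips: outer edges by row at top z=.102
blue=roi&(h[...,0]>105)&(h[...,0]<130)&(h[...,1]>100)
C=[];
for r in range(5,230,3):
    c=np.nonzero(blue[r])[0]
    if len(c)>6: C.append(onz(K,T,(c.min()+c.max())/2,r,.102)[:2]); 
    if r%45==5: print(r,c.min(),c.max(), np.linalg.norm(onz(K,T,c.min(),r,.102)-onz(K,T,c.max(),r,.102)).round(4))
l=cv2.fitLine(np.array(C,np.float32),cv2.DIST_HUBER,0,.01,.01).ravel(); d=l[:2]*np.sign(l[1]); print("dir",np.degrees(np.arctan2(d[1],d[0])),"offset of button from line mm",1e3*np.cross(d,b[:2]-l[2:]))
org=roi&(h[...,0]>9)&(h[...,0]<28)&(h[...,1]>100)&(h[...,2]>90); v,u=np.nonzero(org)
P=np.array([onz(K,T,x,y,.112)[:2] for x,y in zip(u,v) if 300<x<342 and y<170]); s=(P-b[:2])@d
print("blocks along rail from button",np.percentile(s,[0,.5,99.5,100]).round(4))
print("button tangent", d.round(4))
for q in (30,58,160,193,235): print(q,f[q,321])
E
```

```text
red 321.1164383561644 177.76712328767124 315 327 171 184
button [ 0.522  -0.1081  0.1371]
button [ 0.5211 -0.1089  0.1346]
button [ 0.5212 -0.1082  0.1349]
button@.139 [ 0.5216 -0.1081  0.139 ]
5 293 345 0.0607
50 294 344 0.0608
95 296 344 0.061
140 298 343 0.0598
185 300 343 0.0599
dir 96.244255 offset of button from line mm -0.05049928827563152
blocks along rail from button [0.0176 0.0202 0.1382 0.1393]
button tangent [-0.1088  0.9941]
30 [254 254 254]
58 [252 245 241]
160 [155 121  61]
193 [186 181 179]
235 [246 242 241]<stdin>:17: DeprecationWarning: Arrays of 2-dimensional vectors are deprecated. Use arrays of 3-dimensional vectors instead. (deprecated in NumPy 2.0)
```

All consistent: the button is on the rail's centre line, the rail heading is 96.24°, and the block row spans 20 to 139 mm ahead of the button. Now I'll descend about 50 mm behind the button.

```bash
python3 -m jog '{"travel":[[-0.13,0.002,0],[-0.13,0.002,0],[-0.13,0.002,0.1],[-0.13,0.002,0.2],[-0.13,0.002,0.3],[-0.13,0.002,0.4],[-0.13,0.002,0.5],[-0.13,0.002,0.57],[-0.13,0.002,0.57],[-0.13,0.002,0.57]],"twist":[[0,0,-0.012],[0,0,-0.012],[0,0,-0.012],[0,0,-0.012],[0,0,-0.012],[0,0,-0.012],[0,0,-0.012],[0,0,-0.012],[0,0,-0.012],[0,0,-0.012]],"grip":[-1,-1,-1,-1,-1,-1,-1,-1,-1,-1]}'; python3 -c "
from h import *
s=env.observe();p=np.array(s['tool_pos']);R=np.array(s['eef_rot']);d=np.array([-.1088,.9941]);e=p[:2]-[.5216,-.1081]
print(p,s['force'],'along',e@d,'left off',d[0]*e[1]-d[1]*e[0],np.degrees(np.arctan2(R[1,0],R[0,0])))
f,K,T=cam('wrist'); cv2.imwrite('pics/w2.png',f[:,:,::-1]); np.savez('w2.npz',f=f,K=K,T=T)"
```

```text
t: 2.85
tool_pos: [0.5256, -0.1484, 0.1313]
eef_rot: [[-0.119, 0.993, -0.003], [0.993, 0.119, 0.001], [0.001, -0.003, -1.0]]
force: [0.4, -0.8, -0.2]
finger_gap: 0.0
grasp_force: 0.0
[ 0.5256497  -0.14835947  0.13126232] [ 0.40902568 -0.80343393 -0.18443413] along -0.04046254348164757 left off 0.0003544233058653933 96.81913620396861
```

View pics/w2.png

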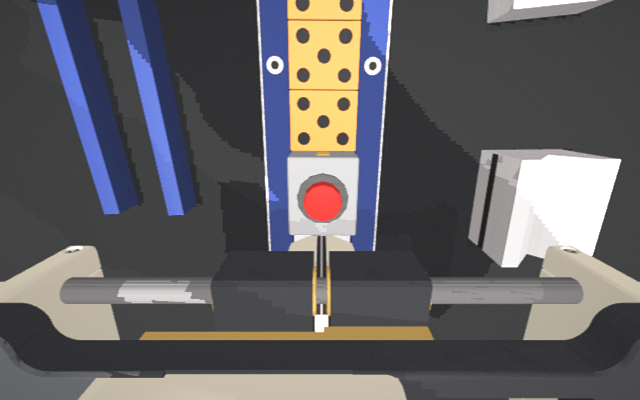

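The close view shows the fingers centred (u≈321) about 11 mm behind the base, with the button at (323,201) and the row touching. I'll start the slow push and estimate the stop's position at the same time.

```bash
python3 -m jog '{"travel":[[0.01,0,0],[0.02,0,0],[0.03,0,0],[0.04,0,0],[0.05,0,0],[0.06,0,0],[0.07,0.001,0],[0.08,0.001,0],[0.09,0.001,0],[0.10,0.001,0]],"twist":[[0,0,0],[0,0,0],[0,0,0],[0,0,0],[0,0,0],[0,0,0],[0,0,0],[0,0,0],[0,0,0],[0,0,0]],"grip":[-1,-1,-1,-1,-1,-1,-1,-1,-1,-1]}'; cat > st.py <<'E'
from h import *
s=env.observe();p=np.array(s['tool_pos']);R=np.array(s['eef_rot']);d=np.array([-.1088,.9941]);e=p[:2]-[.5216,-.1081]
print(p.round(4),np.round(s['force'],2),'along mm',(e@d*1e3).round(2),'off',(1e3*(d[0]*e[1]-d[1]*e[0])).round(2),np.degrees(np.arctan2(R[1,0],R[0,0])).round(2))
E
python3 st.py; python3 - <<'E'
from h import *
d=np.array([-.1088,.9941]); b=np.array([.5216,-.1081])
f=cv2.imread('pics/scene0.png')[:,:,::-1].copy(); _,K,T=cam('scene'); h=cv2.cvtColor(f,cv2.COLOR_RGB2HSV)
m=np.zeros(f.shape[:2],bool); m[140:185,325:370]=1; m&=(h[...,0]>105)&(h[...,0]<130)&(h[...,1]>100)
v,u=np.nonzero(m); P=np.array([onz(K,T,x,y,.122)[:2] for x,y in zip(u,v)]); s=(P-b)@d; print("stop far top edge",s.max())
c,_,_=cam('scene')
cv2.imwrite('pics/s1.png',cv2.resize(c[140:270,230:380,::-1],None,fx=4,fy=4,interpolation=cv2.INTER_CUBIC))
E
```

```text
t: 3.73
tool_pos: [0.5236, -0.112, 0.1336]
eef_rot: [[-0.116, 0.993, 0.005], [0.993, 0.116, -0.003], [-0.003, 0.004, -1.0]]
force: [1.5, -7.1, 4.9]
finger_gap: 0.0004
grasp_force: 4.1
[ 0.5236 -0.112   0.1336] [ 1.46 -7.05  4.9 ] along mm -4.14 off -1.52 96.65
stop far top edge 0.23490951259216317
```

View pics/s1.png

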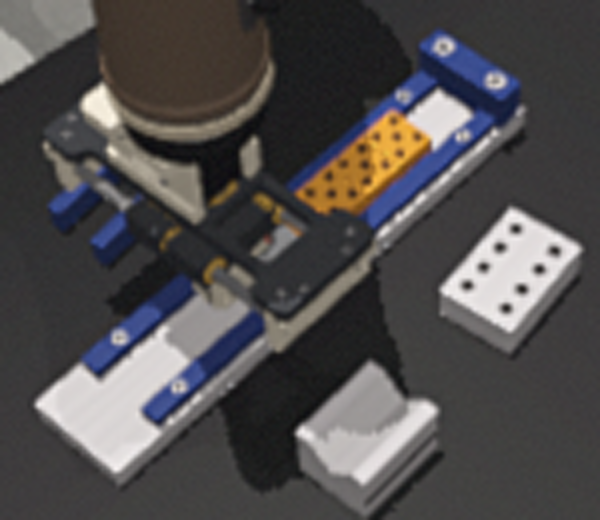

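The push works at about 7 N. The row is still closed, and about 45 mm remain: the stop's far edge is at +235 mm, so its face is near +210. I'll continue, a bit slower.

```bash
python3 -m jog '{"travel":[[0.01,-0.001,0.001],[0.02,-0.002,0.002],[0.03,-0.003,0.003],[0.04,-0.003,0.003],[0.05,-0.003,0.003],[0.055,-0.003,0.003],[0.06,-0.003,0.003],[0.065,-0.003,0.003],[0.07,-0.003,0.003],[0.075,-0.003,0.003]],"twist":[[0,0,0],[0,0,0],[0,0,0],[0,0,0],[0,0,0],[0,0,0],[0,0,0],[0,0,0],[0,0,0],[0,0,0]],"grip":[-1,-1,-1,-1,-1,-1,-1,-1,-1,-1]}'; python3 st.py
```

```text
t: 4.67
tool_pos: [0.5192, -0.0828, 0.1326]
eef_rot: [[-0.115, 0.993, 0.005], [0.993, 0.115, -0.003], [-0.004, 0.005, -1.0]]
force: [0.8, -8.7, 7.5]
finger_gap: 0.0006
grasp_force: 4.8
[ 0.5192 -0.0828  0.1326] [ 0.8  -8.72  7.52] along mm 25.4 off -0.38 96.63
```

```bash
python3 -m jog '{"travel":[[0.003,0,0],[0.006,0,0],[0.009,0,0],[0.012,0,0],[0.015,0,0],[0.018,0,0],[0.021,0,0],[0.024,0,0],[0.027,0,0],[0.03,0,0]],"twist":[[0,0,0],[0,0,0],[0,0,0],[0,0,0],[0,0,0],[0,0,0],[0,0,0],[0,0,0],[0,0,0],[0,0,0]],"grip":[-1,-1,-1,-1,-1,-1,-1,-1,-1,-1]}'; python3 st.py
```

```text
t: 5.5
tool_pos: [0.5179, -0.0709, 0.1326]
eef_rot: [[-0.115, 0.993, 0.005], [0.993, 0.115, -0.003], [-0.004, 0.005, -1.0]]
force: [0.2, -9.8, 6.4]
finger_gap: 0.0003
grasp_force: 4.9
[ 0.5179 -0.0709  0.1326] [ 0.2  -9.8   6.35] along mm 37.34 off -0.33 96.62
```

```bash
python3 -m jog '{"travel":[[0.002,0,0],[0.004,0,0],[0.006,0,0],[0.008,0,0],[0.01,0,0],[0.01,0,0],[0.01,0,0],[0.01,0,0],[0.01,0,0],[0.01,0,0]],"twist":[[0,0,0],[0,0,0],[0,0,0],[0,0,0],[0,0,0],[0,0,0],[0,0,0],[0,0,0],[0,0,0],[0,0,0]],"grip":[-1,-1,-1,-1,-1,-1,-1,-1,-1,-1]}'; python3 st.py; python3 -c "
from h import *
f,K,T=cam('wrist'); np.savez('w3.npz',f=f,K=K,T=T); cv2.imwrite('pics/w3.png',f[0:300,160:480,::-1].repeat(2,0).repeat(2,1))"
```

```text
t: 6.33
tool_pos: [0.5174, -0.067, 0.1326]
eef_rot: [[-0.115, 0.993, 0.005], [0.993, 0.115, -0.003], [-0.003, 0.005, -1.0]]
force: [1.1, -9.5, 7.1]
finger_gap: 0.0004
grasp_force: 4.9
[ 0.5174 -0.067   0.1326] [ 1.05 -9.47  7.06] along mm 41.29 off -0.3 96.62
```

View pics/w3.png

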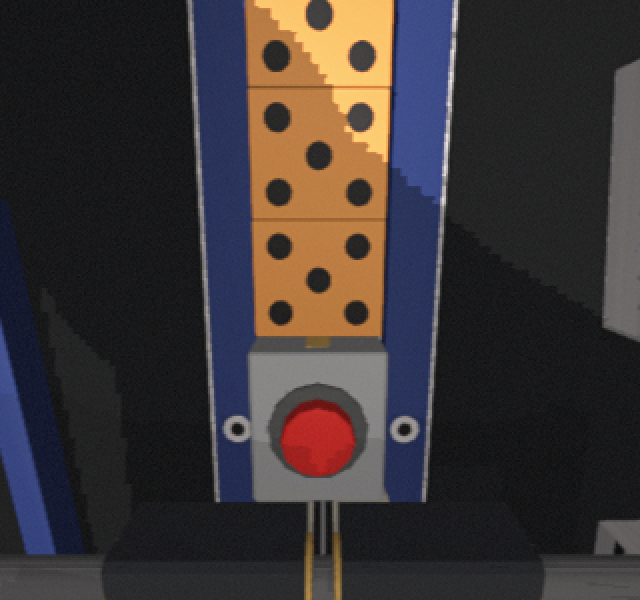

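The row is closed and the base is square between the guide screws. The force is still the sliding force, so it isn't home yet.

```bash
python3 -m jog '{"travel":[[0.0015,0,0],[0.003,0,0],[0.0045,0,0],[0.006,0,0],[0.0075,0,0],[0.009,0,0],[0.0105,0,0],[0.012,0,0],[0.0135,0,0],[0.015,0,0]],"twist":[[0,0,0],[0,0,0],[0,0,0],[0,0,0],[0,0,0],[0,0,0],[0,0,0],[0,0,0],[0,0,0],[0,0,0]],"grip":[-1,-1,-1,-1,-1,-1,-1,-1,-1,-1]}'; python3 st.py; python3 -c "
from h import *
c,K,T=cam('scene'); cv2.imwrite('pics/s2.png',cv2.resize(c[140:220,290:380,::-1],None,fx=6,fy=6,interpolation=cv2.INTER_CUBIC))"
```

```text
t: 7.22
tool_pos: [0.5173, -0.0664, 0.1332]
eef_rot: [[-0.111, 0.994, 0.008], [0.994, 0.111, -0.009], [-0.01, 0.007, -1.0]]
force: [2.1, -30.0, 6.3]
finger_gap: 0.0004
grasp_force: 14.5
[ 0.5173 -0.0664  0.1332] [  2.06 -29.96   6.26] along mm 41.89 off -0.26 96.39
```

View pics/s2.png

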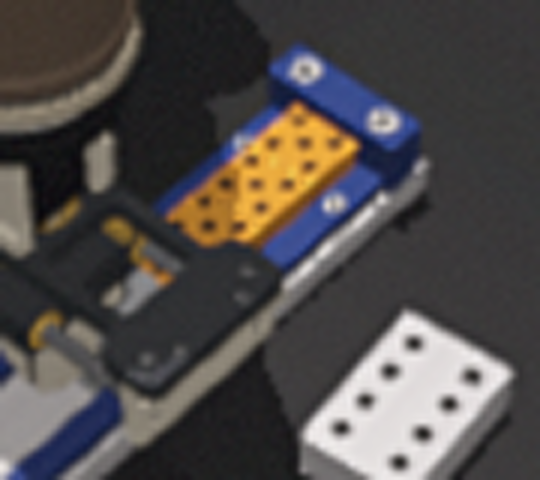

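Home: the force rose to 30 N with the position stalled, and the picture shows block 1 against the stop. Now I'll back off straight and rise.

```bash
python3 -m jog '{"travel":[[-0.02,0,0],[-0.05,0,0],[-0.08,0,0],[-0.08,0,0],[-0.08,0,-0.05],[-0.08,0,-0.12],[-0.08,0,-0.17],[-0.08,0,-0.17],[-0.08,0,-0.17],[-0.08,0,-0.17]],"twist":[[0,0,0],[0,0,0],[0,0,0],[0,0,0],[0,0,0],[0,0,0],[0,0,0],[0,0,0],[0,0,0],[0,0,0]],"grip":[-1,-1,-1,-1,-1,-1,-1,-1,-1,-1]}'; python3 st.py; python3 - <<'E'
from h import *
f,K,T=cam('wrist'); h=cv2.cvtColor(f,cv2.COLOR_RGB2HSV)
m=((h[...,0]<6)|(h[...,0]>172))&(h[...,1]>170); m[:,:280]=0; m[:,370:]=0; m[250:]=0; v,u=np.nonzero(m)
b=onz(K,T,u.mean(),v.mean(),.138); e=b[:2]-[.5216,-.1081]; d=np.array([-.1088,.9941]); print(len(u),v.max(),b.round(4),e@d)
s=env.observe(); print("to button, tool axes /400:",(np.array(s['eef_rot']).T@(np.array([*b[:2],.164])-s['tool_pos'])/.4).round(4))
E
```

```text
t: 8.1
tool_pos: [0.5183, -0.0895, 0.1982]
eef_rot: [[-0.118, 0.993, -0.0], [0.993, 0.118, 0.001], [0.001, -0.0, -1.0]]
force: [-0.3, -0.4, -0.3]
finger_gap: 0.0004
grasp_force: 0.0
[ 0.5183 -0.0895  0.1982] [-0.27 -0.39 -0.26] along mm 18.88 off 1.28 96.78
533 165 [ 0.5129 -0.0368  0.138 ] 0.07182780402515009
to button, tool axes /400: [0.1326 0.0029 0.0847]
```

The button is at +71.8 mm, which matches the push travel. I'll move above it and come down close.

```bash
python3 -m jog '{"travel":[[0.06,0.002,0],[0.12,0.003,0],[0.132,0.003,0],[0.132,0.003,0],[0.132,0.003,0],[0.132,0.003,0.02],[0.132,0.003,0.04],[0.132,0.003,0.06],[0.132,0.003,0.07],[0.132,0.003,0.07]],"twist":[[0,0,0],[0,0,0],[0,0,0],[0,0,0],[0,0,0],[0,0,0],[0,0,0],[0,0,0],[0,0,0],[0,0,0]],"grip":[-1,-1,-1,-1,-1,-1,-1,-1,-1,-1]}'; python3 st.py
```

```text
t: 8.98
tool_pos: [0.5127, -0.0381, 0.1691]
eef_rot: [[-0.116, 0.993, -0.002], [0.993, 0.116, -0.0], [-0.0, -0.002, -1.0]]
force: [-0.6, -0.0, 0.3]
finger_gap: 0.0004
grasp_force: 0.0
[ 0.5127 -0.0381  0.1691] [-0.57 -0.04  0.32] along mm 70.54 off 1.28 96.69
```

```bash
python3 -m jog '{"travel":[[0.002,0,0.005],[0.002,0,0.01],[0.002,0,0.013],[0.002,0,0.016],[0.002,0,0.019],[0.002,0,0.022],[0.002,0,0.025],[0.002,0,0.028],[0.002,0,0.03],[0.002,0,0.03]],"twist":[[0,0,0],[0,0,0],[0,0,0],[0,0,0],[0,0,0],[0,0,0],[0,0,0],[0,0,0],[0,0,0],[0,0,0]],"grip":[-1,-1,-1,-1,-1,-1,-1,-1,-1,-1]}'; python3 st.py
```

```text
t: 9.82
tool_pos: [0.5137, -0.0369, 0.1592]
eef_rot: [[-0.117, 0.993, 0.001], [0.993, 0.117, 0.001], [0.001, 0.001, -1.0]]
force: [-3.5, 1.3, 13.2]
finger_gap: 0.0004
grasp_force: 6.3
[ 0.5137 -0.0369  0.1592] [-3.53  1.3  13.2 ] along mm 71.64 off 0.13 96.73
```

It has bottomed at TCP z 0.159 with 13 N. I'll press a little firmer to confirm, then lift straight up.

```bash
python3 -m jog '{"travel":[[0,0,0.003],[0,0,0.006],[0,0,0.008],[0,0,0.008],[0,0,0.008],[0,0,0.008],[0,0,0.008],[0,0,0.008],[0,0,0.008],[0,0,0.008]],"twist":[[0,0,0],[0,0,0],[0,0,0],[0,0,0],[0,0,0],[0,0,0],[0,0,0],[0,0,0],[0,0,0],[0,0,0]],"grip":[-1,-1,-1,-1,-1,-1,-1,-1,-1,-1]}'; python3 st.py
python3 -m jog '{"travel":[[0,0,-0.01],[0,0,-0.02],[0,0,-0.04],[0,0,-0.07],[0,0,-0.1],[-0.1,0,-0.2],[-0.2,0,-0.3],[-0.3,0,-0.4],[-0.35,0,-0.4],[-0.35,0,-0.4]],"twist":[[0,0,0],[0,0,0],[0,0,0],[0,0,0],[0,0,0],[0,0,0],[0,0,0],[0,0,0],[0,0,0],[0,0,0]],"grip":[-1,-1,-1,-1,-1,-1,-1,-1,-1,-1]}'; python3 st.py; python3 -c "
from h import *
f,K,T=cam('wrist'); np.savez('w4.npz',f=f,K=K,T=T); cv2.imwrite('pics/w4.png',cv2.resize(f[0:200,220:420,::-1],None,fx=3,fy=3,interpolation=cv2.INTER_CUBIC))"
```

```text
t: 10.65
tool_pos: [0.5142, -0.037, 0.1587]
eef_rot: [[-0.117, 0.993, 0.003], [0.993, 0.117, 0.003], [0.003, 0.003, -1.0]]
force: [-15.2, 2.6, 51.7]
finger_gap: 0.0004
grasp_force: 25.8
[ 0.5142 -0.037   0.1587] [-15.16   2.65  51.67] along mm 71.46 off -0.42 96.71
t: 11.48
tool_pos: [0.5302, -0.1811, 0.3191]
eef_rot: [[-0.114, 0.994, 0.004], [0.994, 0.114, -0.003], [-0.003, 0.004, -1.0]]
force: [1.3, -0.4, -0.0]
finger_gap: 0.0004
grasp_force: 0.0
[ 0.5302 -0.1811  0.3191] [ 1.3  -0.37 -0.04] along mm -73.48 off -0.64 96.52
```

View pics/w4.png

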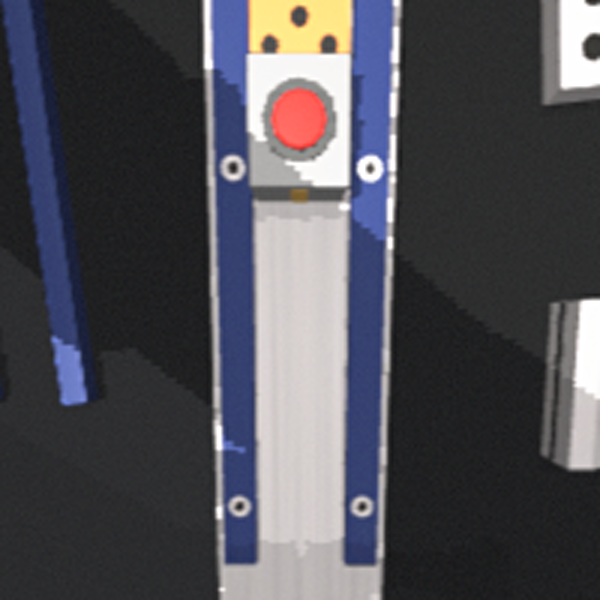

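The close view shows the base square in the channel and the button down in its collar, with no gap to block 4. One last look at the whole row.

```bash
python3 -c "
from h import *
o=[]
for n,(x,y) in {'scene':(285,145),'side':(250,180)}.items():
    f,K,T=cam(n); o.append(cv2.resize(f[y:y+90,x:x+90,::-1],(400,400),interpolation=cv2.INTER_CUBIC))
cv2.imwrite('pics/fin.png',np.hstack(o))"
```

```text
(no output)
```

View pics/fin.png

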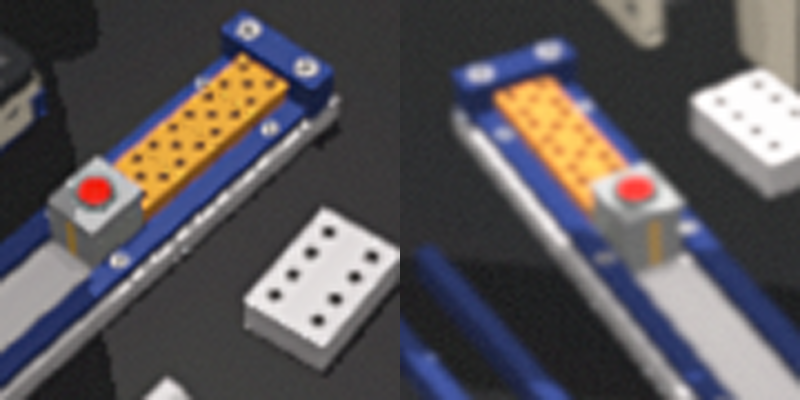

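Both views show the row closed from stop to base and the button in, with nothing else disturbed.

```bash
python3 -c "
from workcell import env
print(env.hand_in())"
```

```text
the job is handed in; nothing more can be done
None
```

The row was pushed closed and home against the end stop, the red button pressed fully in, and the job handed in at about 12 s with the arm clear; the hand-in gave no verdict.

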